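# Click a specimen transport box shut

## Task

Shut the white lid of the specimen transport box: press down each raised section of its rim with the fingertips until all four sections have clicked down flush. Only press, without forcing it: do not lift the box or shift it from its place, and leave the pot and the two vials beside it standing where they are.

Things in the scene. Friction and masses are not known exactly. Their poses are not given: they have to be found in the camera images.
- transport_box: specimen transport box, loose, 0.88 kg: grey lower part, white lid. 158 x 198 mm over the rim, base 146 x 186 mm; lid top 74 mm above its underside. Origin: centre of the underside; x to the far long side, y to the left short side, z up; yaw within 0.45 rad of the world's. Lid: fixed centre panel 100 x 140 mm, four fixed 29 mm corners, and between them four hinged rim sections, one a side.
- handle_top (a point): top of the lid's fixed carrying handle, over the lid's centre, 99 mm above the box's underside: a grey bar 90 mm long in the box's y, 10 mm thick. Not needed for the job; keep clear of it
- rim_front (a joint): snap-fit rim section on the robot-facing (-x) long side, 136 mm long, 30 mm wide, hinged along its inner edge. 0 = raised, as at the start, outer edge 9 mm up; 0.30 rad = clicked down flush with panel and corners. Over-centre: at the press point 8 to 9 N starts it down (less does nothing; 15 N is ample), the force falls off, and beyond 0.15 rad it snaps shut and stays.
- press_front (a point): point on top of the front rim section, halfway along it, 20 mm out from its hinge line and 10 mm in from its outer edge; moves with the section: 74 mm above the box's underside when flush, about 80 mm when raised.
- rim_left (a joint): snap-fit rim section on the +y short side, 96 mm long, 30 mm wide, hinged along its inner edge. 0 = raised, as at the start, outer edge 9 mm up; 0.30 rad = clicked down flush with panel and corners. Over-centre: at the press point 8 to 9 N starts it down (less does nothing; 15 N is ample), the force falls off, and beyond 0.15 rad it snaps shut and stays.
- press_left (a point): point on top of the left rim section, halfway along it, 20 mm out from its hinge line and 10 mm in from its outer edge; moves with the section: 74 mm above the box's underside when flush, about 80 mm when raised.
- rim_back (a joint): snap-fit rim section on the far (+x) long side, 136 mm long, 30 mm wide, hinged along its inner edge. 0 = raised, as at the start, outer edge 9 mm up; 0.30 rad = clicked down flush with panel and corners. Over-centre: at the press point 8 to 9 N starts it down (less does nothing; 15 N is ample), the force falls off, and beyond 0.15 rad it snaps shut and stays.
- press_back (a point): point on top of the back rim section, halfway along it, 20 mm out from its hinge line and 10 mm in from its outer edge; moves with the section: 74 mm above the box's underside when flush, about 80 mm when raised.
- rim_right (a joint): snap-fit rim section on the -y short side, 96 mm long, 30 mm wide, hinged along its inner edge. 0 = raised, as at the start, outer edge 9 mm up; 0.30 rad = clicked down flush with panel and corners. Over-centre: at the press point 8 to 9 N starts it down (less does nothing; 15 N is ample), the force falls off, and beyond 0.15 rad it snaps shut and stays.
- press_right (a point): point on top of the right rim section, halfway along it, 20 mm out from its hinge line and 10 mm in from its outer edge; moves with the section: 74 mm above the box's underside when flush, about 80 mm when raised.
- white_pot: bystander, loose: upright specimen pot with a white screw lid, 51 x 51 x 74 mm, 0.2 m or so to the left of the box. Origin: centre of its underside
- tall_vial: bystander, loose: upright brown vial with a white cap, 49 x 49 x 115 mm, right of the box. Origin: centre of its underside
- small_vial: bystander, loose: upright clear vial, 39 x 39 x 89 mm, on the robot's side of the box. Origin: centre of its underside

How it is judged:
At the end, for the whole second after the job is handed in: All four rim sections are within 0.04 rad of flush, and the box stands upright and at rest on the counter within 30 mm of where it was; pot and vials upright within 0.2 rad and within 20 mm of their places (value of joint each of rim_front, rim_left, rim_back, rim_right above 0.26 rad and angle between transport_box's own z axis and vertical below 0.05 rad and height (world z) of transport_box below 0.006 m and distance of transport_box from where it was at the start of the episode below 0.03 m and linear speed of transport_box below 0.02 m/s and distance of each of white_pot, tall_vial, small_vial from where it was at the start of the episode below 0.02 m and angle between each of white_pot, tall_vial, small_vial's own z axis and vertical below 0.2 rad); the robot touches nothing.
It fails at once if the box is lifted more than 12 mm or tipped more than 0.15 rad (height (world z) of transport_box above 0.012 m or angle between transport_box's own z axis and vertical above 0.15 rad).
It fails at once if the box is shifted more than 30 mm (distance of transport_box from where it was at the start of the episode above 0.03 m).
It fails at once if the box is forced: pressed with more than 70 N (contact force between the fingers and transport_box above 70 N).
It fails at once if the arm or the gripper's body, not the fingers, presses on the box (over 5 N) (contact force between the arm and transport_box above 5 N).
It fails at once if the pot or a vial is pushed or lifted more than 20 mm, or tipped (distance of any of white_pot, tall_vial, small_vial from where it was at the start of the episode above 0.02 m or angle between any of white_pot, tall_vial, small_vial's own z axis and vertical above 0.4 rad).
It also fails if it takes over 50 s, if anything falls off the work surface, if the arm or the gripper's body presses on something with over 40 N, if the wrist force passes 120 N, or if a joint passes its speed limit or range.

## Robot

A 6-joint arm with a two-finger parallel gripper is mounted at the origin on a cart in front of the work surface, level with it; the furniture and walls round the work are solid. World frame = base frame: x ahead of the robot, y to its left, z up, the work surface at z = 0. Lengths are in m, angles in rad, forces in N, time in s.
With the tool pointing down it reaches from about 0.375 to 0.9 m from the base axis. Payload 3.1 kg.
Tool frame: the origin (TCP) lies where the fingers leave the gripper's body, on its centre line; the fingertips stand 73 mm ahead of it and the grasp point (between the pads) lies 54 mm ahead of it; z points along the fingers, y is the line along which they close (so a half turn about z gives the same grasp; the last joint's range is limited). The gripper opens to 85 mm and grips with 20 to 120 N. Pads are 22 mm wide; open, the fingers measure 114 mm over their backs; the gripper's body (76 mm by 85 mm) begins 54 mm behind the grasp point. The pads swing forward as they close: fully open they stand 13 mm farther back than shut.
Start: joints at [1.046, 0.527, 1.433, -0, 1.181, -0.178], TCP at [0.212, 0.588, 0.304] pointing down, gripper open.
Joint ranges: [-3.08, 3.08], [-0.75, 2.2], [0.22, 2.44], [-1.43, 4.57], [0, 2.65], [-2.85, 2.85]. Speed limits (rad/s): [2.79, 2.79, 3.14, 3.14, 3.14, 3.14].

## Interface

Orientations are given as a unit quaternion [x, y, z, w].
In Python, from station import manip gives the robot as it stands.
- The arm moves only by the shell command python3 -m crank 'ROWS' [FORCE]. ROWS is JSON, a list of rows, each an object with "dp": the shift along the tool's x, y, z normalised to -1 to 1, where 1 is 50 cm, a list of three; "delta_rot": the turn, a rotation vector about the tool's x, y, z normalised to -1 to 1, where 1 is 2 pi rad, a list of three; "fingers": the opening, from -1 (shut) to 1 (fully open). A call has 1 to 12 rows; each row shifts and turns the commanded pose from where the row before left it, along the tool's axes as they then stand; what a row does not reach is not made up. A row lasts 1/12 s, in which the tool goes at most 41.7 mm and 7.16 degrees, less where a joint would pass 70% of its speed; a pose out of reach is approached as far as the arm can. A call with a number of a shift or a turn outside -1 to 1 is refused whole. A call with a gripper value outside its range is refused whole. The fingers move at their own pace and stop on an object; FORCE is the grip in N (left out, the last holds). Time passes only in rows, so rows that do not move let the fingers close. It gives the time, the measured TCP pose, the force, the opening and the grip force at its end, in the units of the state.
- manip.sense(): the state, without advancing time (a new reading comes with each control period).
- manip.snapshot(name): name is "scene" or "top"; returns (picture, depth): 420x560x3 uint8, red, green, blue; 420x560 float32, m along the optical axis (not along the pixel's ray), 0 where there is no reading.
- manip.camera_model(name): a dict with "fx", "fy", "cx", "cy" (pixels), "k1" (the pictures are not rectified: a ray, as slopes to the right and down, at radius r is drawn at 1 + k1 r^2 times it, then the intrinsics apply), "origin" and "attitude" of the camera in the world. Camera axes: x right, y up, looking along -z (the intrinsics and any distortion apply to the point x, -y, -z); pixel columns grow to the right and rows downward; lengths in m; the calibration is good to about 2 mm. A picture is of the moment at which its call begins. camera_model takes no time and is no camera call.
- manip.sign_off(): hands the job in; it is judged then, once.
The state is a dict: "t": time; "q": joint angles; "qd": joint speeds; "tau": joint torques, N m; "tcp_pos": TCP position; "tool_rot": TCP orientation; "force": force on the tool from outside, world axes, zero at the start; "ft_torque": the same for the moment, N m; "finger_gap": opening from 0.0 (shut) to 1.0 (fully open); "gripper_force": force on a finger pad.
Only numpy, scipy, OpenCV 4.12 (cv2) and the standard library are available. Lean on these libraries where they do the work, as an engineer would, in place of code of your own. Each camera call takes 0.05 s, during which the arm holds its last target. There are 200 camera calls.

## Working session

There is one attempt and no reset: what is moved stays moved. The work goes in short steps, Python scripts to look and compute and a shell command to move; the robot and the scene stay as the last step left them, time stands still between calls to the robot, and variables do not carry over. Pictures are saved under pics/ and viewed, at most 10 in all, crops included, and the job is handed in when it is done.

```bash
ls; mkdir -p pics; python3 - <<'E'
from station import manip
import cv2,numpy as np
s=manip.sense(); print({k:np.round(v,3).tolist() for k,v in s.items()})
for n in ("scene","top"):
    p,d=manip.snapshot(n); cv2.imwrite(f"pics/{n}0.png",p[:,:,::-1]); np.save(f"{n}0_d.npy",d); np.save(f"{n}0_p.npy",p)
    print(n,manip.camera_model(n))
E
```

```text
pics
{'t': 0.0, 'q': [1.045, 0.528, 1.434, 0.0, 1.181, -0.178], 'qd': [-0.001, -0.0, -0.0, 0.001, 0.002, -0.002], 'tau': [-0.001, -44.235, -17.802, -0.0, 0.009, -0.0], 'tcp_pos': [0.212, 0.587, 0.303], 'tool_rot': [0.173, 0.985, -0.001, -0.0], 'force': [0.494, 0.603, 0.671], 'ft_torque': [-0.001, -0.015, -0.038], 'gripper_force': 0.0, 'finger_gap': 1.003}
scene {'fx': 448.5608937155942, 'fy': 448.5608937155942, 'cx': 279.9122606516863, 'cy': 213.18823776459095, 'k1': -0.08188635272421707, 'origin': array([ 0.2527354 , -0.68532763,  0.77971308]), 'attitude': array([ 0.34944875, -0.06633118, -0.20123644,  0.91268266])}
top {'fx': 405.8111247661376, 'fy': 405.8111247661376, 'cx': 272.0024361457019, 'cy': 214.8002678107638, 'k1': -0.08296679398700427, 'origin': array([ 0.35590014, -0.0919348 ,  0.92323561]), 'attitude': array([-0.06027757,  0.07075123,  0.70605388, -0.7020319 ])}
```

View pics/scene0.png

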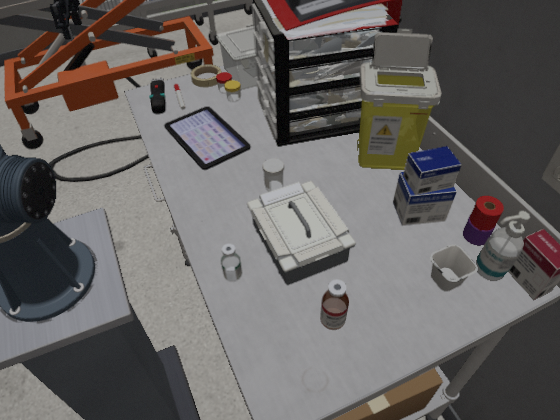

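View pics/top0.png

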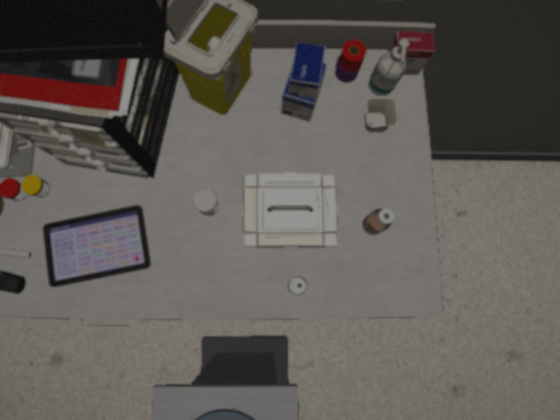

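The scene view shows the closed-handled box at about (300,230), with the pot at (273,172), the clear vial at (231,262) and the brown vial at (335,305). In the top view the lid spans cols 244–337 and rows 173–247, the pot is at (206,202), the brown vial at (380,220) and the clear vial at (297,286).

```bash
cat > h.py <<'E'
import numpy as np, cv2
from scipy.spatial.transform import Rotation as R
from station import manip
def rays(n,uv):
    m=manip.camera_model(n); K=np.array([[m['fx'],0,m['cx']],[0,m['fy'],m['cy']],[0,0,1]])
    x=cv2.undistortPoints(np.float64(uv).reshape(-1,1,2),K,np.array([m['k1'],0,0,0.])).reshape(-1,2)
    d=np.c_[x[:,0],-x[:,1],-np.ones(len(x))]
    return m['origin'],R.from_quat(m['attitude']).apply(d)
def cloud(n,d):
    h,w=d.shape; u,v=np.meshgrid(np.arange(w),np.arange(h))
    o,r=rays(n,np.c_[u.ravel(),v.ravel()]); return (o+r*d.reshape(-1,1)).reshape(h,w,3)
def plane(n,uv,z):
    o,r=rays(n,uv); return o+r*((z-o[2])/r[:,2])[:,None]
E
python3 - <<'E'
from h import *
for n in("top","scene"):
    d=np.load(f"{n}0_d.npy"); P=cloud(n,d); Z=P[...,2]
    near=(d>0)&(abs(P[...,0]-.46)<.25)&(abs(P[...,1]+.11)<.32)
    print(n,"table z",np.median(Z[near&(Z<.02)]))
    m=(near&(Z>.045)).astype(np.uint8)
    k,l,st,c=cv2.connectedComponentsWithStats(m)
    for i in range(1,k):
        if st[i,4]<30: continue
        Q=P[l==i]; print(i,st[i].tolist(),"min",Q.min(0).round(3),"max",Q.max(0).round(3),"med",np.median(Q,0).round(3))
        if st[i,4]>2000:
            T=Q[(Q[:,2]>.062)&(Q[:,2]<.092)]
            (cx,cy),(a,b),an=cv2.minAreaRect((T[:,:2]*1000).astype(np.float32)); print("rect",cx,cy,a,b,an)
            H=Q[Q[:,2]>.094]; print("handle",len(H),H.mean(0).round(4),H.min(0).round(3),H.max(0).round(3))
p=np.load("top0_p.npy")[150:320,180:420]; 
cv2.imwrite("pics/topc.png",cv2.resize(p[:,:,::-1],None,fx=3.3,fy=3.3,interpolation=cv2.INTER_CUBIC))
E
```

```text
top table z -0.001297050972085656
1 [0, 0, 166, 175, 15209] min [0.608 0.037 0.045] max [0.71  0.21  0.575] med [0.65  0.151 0.478]
rect 663.4662475585938 179.96142578125 37.46641540527344 100.64372253417969 78.49801635742188
handle 14796 [0.6535 0.136  0.4299] [0.608 0.037 0.094] [0.71  0.21  0.575]
2 [242, 172, 96, 76, 6898] min [ 0.446 -0.246  0.06 ] max [ 0.611 -0.041  0.101] med [ 0.524 -0.142  0.074]
rect 528.3911743164062 -143.32821655273438 204.69219970703125 164.74034118652344 89.70851135253906
handle 161 [ 0.5274 -0.1424  0.0969] [ 0.523 -0.182  0.094] [ 0.532 -0.103  0.101]
3 [194, 189, 24, 24, 446] min [0.525 0.014 0.046] max [0.574 0.063 0.077] med [0.549 0.038 0.073]
4 [367, 208, 27, 25, 514] min [ 0.481 -0.36   0.045] max [ 0.53  -0.314  0.117] med [ 0.5   -0.33   0.087]
5 [288, 276, 19, 19, 276] min [ 0.349 -0.176  0.045] max [ 0.387 -0.139  0.092] med [ 0.367 -0.156  0.067]
scene table z -0.0011447914865053144
1 [266, 5, 57, 129, 4746] min [0.609 0.121 0.045] max [0.71 0.21 0.36] med [0.654 0.171 0.241]
rect 658.4766235351562 169.7760467529297 34.162811279296875 106.78644561767578 64.00181579589844
handle 4271 [0.6575 0.1698 0.2456] [0.609 0.121 0.094] [0.71 0.21 0.36]
3 [262, 158, 22, 22, 388] min [0.522 0.012 0.045] max [0.572 0.064 0.076] med [0.544 0.029 0.071]
4 [247, 181, 109, 94, 6167] min [ 0.442 -0.247  0.045] max [ 0.609 -0.044  0.1  ] med [ 0.521 -0.16   0.074]
rect 525.4655151367188 -145.68374633789062 202.91842651367188 167.24575805664062 89.35973358154297
handle 123 [ 0.525  -0.1459  0.0967] [ 0.521 -0.187  0.094] [ 0.53  -0.107  0.1  ]
5 [221, 244, 19, 27, 372] min [ 0.347 -0.181  0.045] max [ 0.384 -0.147  0.09 ] med [ 0.364 -0.169  0.066]
6 [321, 279, 28, 40, 855] min [ 0.48  -0.364  0.045] max [ 0.527 -0.315  0.118] med [ 0.497 -0.348  0.085]
```

View pics/topc.png

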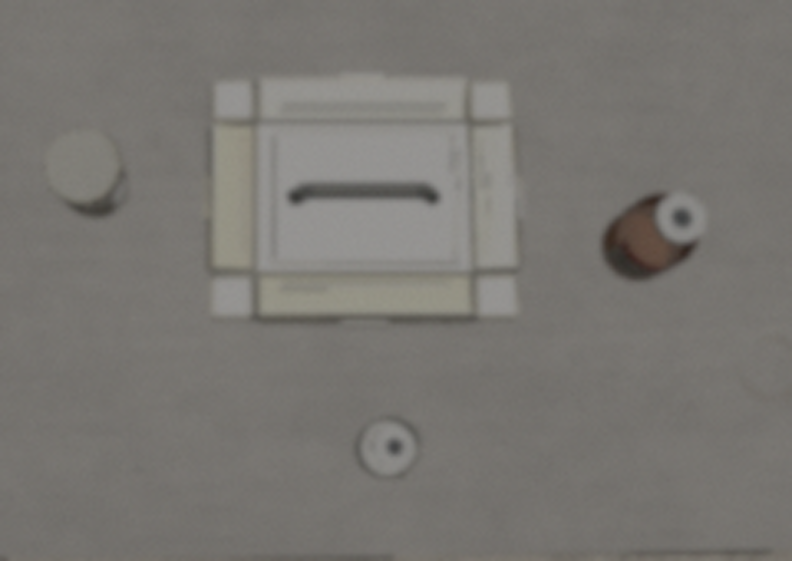

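Box centre is about (0.527, -0.144) with yaw near 0. The sizes and the heights (lid 74 mm, handle 98 mm) agree with the text in both views. I'll square up the tool, shut the fingers and head for the left section.

```bash
python3 -m crank '[{"dp":[0,0,0],"delta_rot":[0,0,-0.0185],"fingers":-1},{"dp":[0,0,0],"delta_rot":[0,0,-0.0185],"fingers":-1},{"dp":[0,0,0],"delta_rot":[0,0,-0.0185],"fingers":-1},{"dp":[-0.026,-0.053,0],"delta_rot":[0,0,0],"fingers":-1},{"dp":[-0.026,-0.053,0],"delta_rot":[0,0,0],"fingers":-1},{"dp":[-0.026,-0.053,0],"delta_rot":[0,0,0],"fingers":-1},{"dp":[-0.026,-0.053,0],"delta_rot":[0,0,0],"fingers":-1},{"dp":[-0.026,-0.053,0],"delta_rot":[0,0,0],"fingers":-1},{"dp":[-0.026,-0.053,0],"delta_rot":[0,0,0],"fingers":-1},{"dp":[-0.026,-0.053,0],"delta_rot":[0,0,0],"fingers":-1},{"dp":[-0.026,-0.053,0],"delta_rot":[0,0,0],"fingers":-1},{"dp":[-0.026,-0.053,0],"delta_rot":[0,0,0],"fingers":-1}]' 40
```

```text
t: 1.1
tcp_pos: [0.33, 0.3481, 0.3037]
tool_rot: [-0.001, 1.0, -0.0, -0.0]
force: [1.2, -0.2, -0.3]
finger_gap: -0.001
gripper_force: 0.0
```

```bash
python3 -m crank '[{"dp":[-0.033,-0.067,0],"delta_rot":[0,0,0],"fingers":-1},{"dp":[-0.033,-0.067,0],"delta_rot":[0,0,0],"fingers":-1},{"dp":[-0.033,-0.067,0],"delta_rot":[0,0,0],"fingers":-1},{"dp":[-0.033,-0.067,0],"delta_rot":[0,0,0],"fingers":-1},{"dp":[-0.033,-0.067,0],"delta_rot":[0,0,0],"fingers":-1},{"dp":[-0.033,-0.067,0],"delta_rot":[0,0,0],"fingers":-1},{"dp":[-0.033,-0.067,0],"delta_rot":[0,0,0],"fingers":-1},{"dp":[-0.033,-0.067,0],"delta_rot":[0,0,0],"fingers":-1},{"dp":[-0.033,-0.067,0],"delta_rot":[0,0,0],"fingers":-1},{"dp":[-0.033,-0.067,0],"delta_rot":[0,0,0],"fingers":-1},{"dp":[-0.033,-0.067,0],"delta_rot":[0,0,0],"fingers":-1},{"dp":[-0.033,-0.067,0],"delta_rot":[0,0,0],"fingers":-1}]'
python3 -m crank '[{"dp":[0,0,0.05],"delta_rot":[0,0,0],"fingers":-1},{"dp":[0,0,0.05],"delta_rot":[0,0,0],"fingers":-1},{"dp":[0,0,0.05],"delta_rot":[0,0,0],"fingers":-1},{"dp":[0,0,0.05],"delta_rot":[0,0,0],"fingers":-1},{"dp":[0,0,0],"delta_rot":[0,0,0],"fingers":-1},{"dp":[0,0,0],"delta_rot":[0,0,0],"fingers":-1},{"dp":[0,0,0],"delta_rot":[0,0,0],"fingers":-1}]'
```

```text
t: 2.1
tcp_pos: [0.5289, -0.0539, 0.3036]
tool_rot: [-0.001, 1.0, 0.0, -0.0]
force: [0.0, 1.1, -0.7]
finger_gap: -0.001
gripper_force: 0.0
t: 2.68
tcp_pos: [0.5292, -0.0522, 0.2047]
tool_rot: [-0.001, 1.0, -0.0, 0.001]
force: [0.1, 0.3, 0.3]
finger_gap: 0.002
gripper_force: 0.0
```

```bash
python3 -m crank '[{"dp":[0,-0.003,0.04],"delta_rot":[0,0,0],"fingers":-1},{"dp":[0,-0.003,0.03],"delta_rot":[0,0,0],"fingers":-1},{"dp":[0,0,0.018],"delta_rot":[0,0,0],"fingers":-1},{"dp":[0,0,0],"delta_rot":[0,0,0],"fingers":-1},{"dp":[0,0,0],"delta_rot":[0,0,0],"fingers":-1},{"dp":[0,0,0.004],"delta_rot":[0,0,0],"fingers":-1},{"dp":[0,0,0.004],"delta_rot":[0,0,0],"fingers":-1},{"dp":[0,0,0],"delta_rot":[0,0,0],"fingers":-1},{"dp":[0,0,0],"delta_rot":[0,0,0],"fingers":-1}]'
```

```text
t: 3.43
tcp_pos: [0.5288, -0.0551, 0.1563]
tool_rot: [-0.001, 1.0, -0.0, 0.0]
force: [-0.9, -0.6, -0.2]
finger_gap: -0.005
gripper_force: 0.0
```

```bash
python3 -m crank '[{"dp":[0,0,0.003],"delta_rot":[0,0,0],"fingers":-1},{"dp":[0,0,0.003],"delta_rot":[0,0,0],"fingers":-1},{"dp":[0,0,0],"delta_rot":[0,0,0],"fingers":-1},{"dp":[0,0,0],"delta_rot":[0,0,0],"fingers":-1}]'
```

```text
t: 3.77
tcp_pos: [0.5289, -0.055, 0.1535]
tool_rot: [-0.001, 1.0, -0.0, 0.0]
force: [-0.9, 1.2, 6.3]
finger_gap: -0.001
gripper_force: 3.0
```

Contact at about the expected height. Next, slow small steps down.

```bash
for i in 1 ; do python3 -m crank '[{"dp":[0,0,0.003],"delta_rot":[0,0,0],"fingers":-1},{"dp":[0,0,0.003],"delta_rot":[0,0,0],"fingers":-1},{"dp":[0,0,0],"delta_rot":[0,0,0],"fingers":-1}]'; done
python3 -m crank '[{"dp":[0,0,0.003],"delta_rot":[0,0,0],"fingers":-1},{"dp":[0,0,0.003],"delta_rot":[0,0,0],"fingers":-1},{"dp":[0,0,0],"delta_rot":[0,0,0],"fingers":-1}]'
```

```text
t: 4.02
tcp_pos: [0.5287, -0.055, 0.15]
tool_rot: [-0.001, 1.0, -0.0, 0.0]
force: [0.1, 0.3, -0.1]
finger_gap: -0.003
gripper_force: 0.0
t: 4.27
tcp_pos: [0.5286, -0.0552, 0.1467]
tool_rot: [-0.001, 1.0, 0.0, -0.0]
force: [0.0, 0.8, -0.0]
finger_gap: -0.001
gripper_force: 0.0
```

```bash
python3 -m crank '[{"dp":[0,0,-0.06],"delta_rot":[0,0,0],"fingers":-1},{"dp":[0,0,-0.06],"delta_rot":[0,0,0],"fingers":-1},{"dp":[-0.045,-0.06,0],"delta_rot":[0,0,0],"fingers":-1},{"dp":[-0.045,-0.06,0],"delta_rot":[0,0,0],"fingers":-1},{"dp":[-0.045,-0.06,0],"delta_rot":[0,0,0],"fingers":-1},{"dp":[0,0,0],"delta_rot":[0,0,0],"fingers":-1},{"dp":[0,0,0.05],"delta_rot":[0,0,0],"fingers":-1},{"dp":[0,0,0.04],"delta_rot":[0,0,0],"fingers":-1},{"dp":[0,0,0],"delta_rot":[0,0,0],"fingers":-1},{"dp":[0,0,0],"delta_rot":[0,0,0],"fingers":-1}]'
```

```text
t: 5.1
tcp_pos: [0.5953, -0.1446, 0.1605]
tool_rot: [-0.001, 1.0, 0.001, -0.002]
force: [-0.2, 0.5, 1.7]
finger_gap: 0.001
gripper_force: 0.0
```

```bash
python3 - <<'E'
from h import *
p,d=manip.snapshot("scene"); cv2.imwrite("pics/s1.png",cv2.resize(p[120:330,180:440,::-1],None,fx=2.8,fy=2.8,interpolation=cv2.INTER_CUBIC))
P=cloud("scene",d); Q=P[(d>0)]
for nm,x,y in(("L",.527,-.0495),("Ledge",.527,-.047)):
    s=(abs(Q[:,0]-x)<.03)&(abs(Q[:,1]-y)<.004)&(Q[:,2]>.06); print(nm,s.sum(),np.median(Q[s,2]))
E
```

```text
L 71 0.07276278214987741
Ledge 61 0.07243025629546362
```

View pics/s1.png

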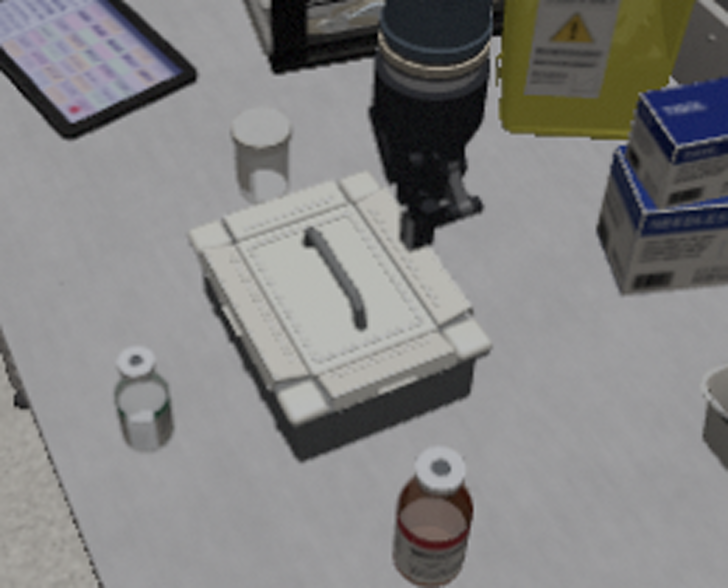

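The left section is flush (72.5 mm measured, level with the panel). The fingertips, at crop (418,238), hang over the back section, so I press down in 1–1.5 mm steps.

```bash
python3 -m crank '[{"dp":[0,0,0.003],"delta_rot":[0,0,0],"fingers":-1},{"dp":[0,0,0.003],"delta_rot":[0,0,0],"fingers":-1},{"dp":[0,0,0.003],"delta_rot":[0,0,0],"fingers":-1},{"dp":[0,0,0.003],"delta_rot":[0,0,0],"fingers":-1},{"dp":[0,0,0.003],"delta_rot":[0,0,0],"fingers":-1},{"dp":[0,0,0],"delta_rot":[0,0,0],"fingers":-1}]'
```

```text
t: 5.65
tcp_pos: [0.5966, -0.145, 0.1549]
tool_rot: [-0.001, 1.0, -0.0, 0.0]
force: [-0.7, 0.6, 4.6]
finger_gap: -0.005
gripper_force: 2.2
```

```bash
python3 -m crank '[{"dp":[0,0,0.003],"delta_rot":[0,0,0],"fingers":-1},{"dp":[0,0,0.003],"delta_rot":[0,0,0],"fingers":-1},{"dp":[0,0,0.003],"delta_rot":[0,0,0],"fingers":-1},{"dp":[0,0,0],"delta_rot":[0,0,0],"fingers":-1}]'
```

```text
t: 5.98
tcp_pos: [0.5965, -0.145, 0.1501]
tool_rot: [-0.001, 1.0, -0.0, 0.0]
force: [-0.2, 0.2, -0.8]
finger_gap: -0.001
gripper_force: 0.0
```

```bash
python3 -m crank '[{"dp":[0,0,0.004],"delta_rot":[0,0,0],"fingers":-1},{"dp":[0,0,0],"delta_rot":[0,0,0],"fingers":-1},{"dp":[0,0,-0.064],"delta_rot":[0,0,0],"fingers":-1},{"dp":[0,0,-0.06],"delta_rot":[0,0,0],"fingers":-1},{"dp":[0.046,-0.059,0],"delta_rot":[0,0,0],"fingers":-1},{"dp":[0.046,-0.059,0],"delta_rot":[0,0,0],"fingers":-1},{"dp":[0.046,-0.059,0],"delta_rot":[0,0,0],"fingers":-1},{"dp":[0,0,0],"delta_rot":[0,0,0],"fingers":-1},{"dp":[0,0,0.05],"delta_rot":[0,0,0],"fingers":-1},{"dp":[0,0,0.05],"delta_rot":[0,0,0],"fingers":-1},{"dp":[0,0,0],"delta_rot":[0,0,0],"fingers":-1},{"dp":[0,0,0],"delta_rot":[0,0,0],"fingers":-1}]'
```

```text
t: 6.98
tcp_pos: [0.5266, -0.2329, 0.1586]
tool_rot: [-0.001, 1.0, 0.001, -0.002]
force: [-0.7, 1.3, 1.0]
finger_gap: -0.002
gripper_force: 0.0
```

```bash
python3 -m crank '[{"dp":[0,0,0.003],"delta_rot":[0,0,0],"fingers":-1},{"dp":[0,0,0.003],"delta_rot":[0,0,0],"fingers":-1},{"dp":[0,0,0.003],"delta_rot":[0,0,0],"fingers":-1},{"dp":[0,0,0.003],"delta_rot":[0,0,0],"fingers":-1},{"dp":[0,0,0],"delta_rot":[0,0,0],"fingers":-1}]'
```

```text
t: 7.4
tcp_pos: [0.5281, -0.2338, 0.1549]
tool_rot: [-0.001, 1.0, -0.001, 0.001]
force: [-0.3, 0.5, 6.2]
finger_gap: -0.002
gripper_force: 3.1
```

```bash
python3 -m crank '[{"dp":[0,0,0.003],"delta_rot":[0,0,0],"fingers":-1},{"dp":[0,0,0.003],"delta_rot":[0,0,0],"fingers":-1},{"dp":[0,0,0.003],"delta_rot":[0,0,0],"fingers":-1},{"dp":[0,0,0],"delta_rot":[0,0,0],"fingers":-1}]'
```

```text
t: 7.73
tcp_pos: [0.5276, -0.2337, 0.1496]
tool_rot: [-0.001, 1.0, -0.0, 0.0]
force: [0.6, 0.8, -0.2]
finger_gap: 0.001
gripper_force: 0.0
```

```bash
python3 -m crank '[{"dp":[0,0,0.004],"delta_rot":[0,0,0],"fingers":-1},{"dp":[0,0,0],"delta_rot":[0,0,0],"fingers":-1},{"dp":[0,0,-0.064],"delta_rot":[0,0,0],"fingers":-1},{"dp":[0,0,-0.06],"delta_rot":[0,0,0],"fingers":-1},{"dp":[0.046,0.059,0],"delta_rot":[0,0,0],"fingers":-1},{"dp":[0.046,0.059,0],"delta_rot":[0,0,0],"fingers":-1},{"dp":[0.046,0.059,0],"delta_rot":[0,0,0],"fingers":-1},{"dp":[0,0,0],"delta_rot":[0,0,0],"fingers":-1},{"dp":[0,0,0.05],"delta_rot":[0,0,0],"fingers":-1},{"dp":[0,0,0.05],"delta_rot":[0,0,0],"fingers":-1},{"dp":[0,0,0],"delta_rot":[0,0,0],"fingers":-1},{"dp":[0,0,0],"delta_rot":[0,0,0],"fingers":-1}]'
```

```text
t: 8.73
tcp_pos: [0.4576, -0.1448, 0.1585]
tool_rot: [-0.001, 1.0, 0.001, -0.002]
force: [-0.6, -0.1, 0.1]
finger_gap: 0.0
gripper_force: 0.0
```

```bash
python3 -m crank '[{"dp":[0,0,0.003],"delta_rot":[0,0,0],"fingers":-1},{"dp":[0,0,0.003],"delta_rot":[0,0,0],"fingers":-1},{"dp":[0,0,0.003],"delta_rot":[0,0,0],"fingers":-1},{"dp":[0,0,0.003],"delta_rot":[0,0,0],"fingers":-1},{"dp":[0,0,0],"delta_rot":[0,0,0],"fingers":-1}]'
```

```text
t: 9.15
tcp_pos: [0.4586, -0.1456, 0.1542]
tool_rot: [-0.001, 1.0, -0.001, 0.001]
force: [0.0, -0.8, 6.5]
finger_gap: 0.0
gripper_force: 3.2
```

```bash
python3 -m crank '[{"dp":[0,0,0.003],"delta_rot":[0,0,0],"fingers":-1},{"dp":[0,0,0.003],"delta_rot":[0,0,0],"fingers":-1},{"dp":[0,0,0.003],"delta_rot":[0,0,0],"fingers":-1},{"dp":[0,0,0],"delta_rot":[0,0,0],"fingers":-1}]'
```

```text
t: 9.48
tcp_pos: [0.4584, -0.1453, 0.1489]
tool_rot: [-0.001, 1.0, -0.0, 0.0]
force: [-0.9, -0.8, -0.4]
finger_gap: 0.002
gripper_force: 0.0
```

```bash
python3 -m crank '[{"dp":[0,0,0.004],"delta_rot":[0,0,0],"fingers":-1},{"dp":[0,0,0],"delta_rot":[0,0,0],"fingers":-1},{"dp":[0,0,-0.06],"delta_rot":[0,0,0],"fingers":-1},{"dp":[0,0,-0.08],"delta_rot":[0,0,0],"fingers":-1},{"dp":[0,0,-0.08],"delta_rot":[0,0,0],"fingers":-1},{"dp":[0,0,-0.08],"delta_rot":[0,0,0],"fingers":-1},{"dp":[0,0.08,0],"delta_rot":[0,0,0],"fingers":-1},{"dp":[0,0.08,0],"delta_rot":[0,0,0],"fingers":-1},{"dp":[0,0.08,0],"delta_rot":[0,0,0],"fingers":-1},{"dp":[0,0.08,0],"delta_rot":[0,0,0],"fingers":-1},{"dp":[0,0.08,0],"delta_rot":[0,0,0],"fingers":-1},{"dp":[0,0.08,0],"delta_rot":[0,0,0],"fingers":-1}]'; python3 -m crank '[{"dp":[0,0.08,0],"delta_rot":[0,0,0],"fingers":-1},{"dp":[0,0.08,0],"delta_rot":[0,0,0],"fingers":-1},{"dp":[0,0.06,0],"delta_rot":[0,0,0],"fingers":-1},{"dp":[0,0,0],"delta_rot":[0,0,0],"fingers":-1},{"dp":[0,0,0],"delta_rot":[0,0,0],"fingers":-1}]'
python3 - <<'E'
from h import *
c=np.array([.527,-.1445])
for n in("top","scene"):
    p,d=manip.snapshot(n); P=cloud(n,d); Q=P[d>0]
    cv2.imwrite(f"pics/{n}_end.png",p[:,:,::-1])
    for nm,x,y,a,b in(("front",-.073,0,.005,.055),("back",.072,0,.005,.055),("left",0,.092,.04,.005),("right",0,-.092,.04,.005),("panel",.03,0,.01,.05)):
        s=(abs(Q[:,0]-c[0]-x)<a)&(abs(Q[:,1]-c[1]-y)<b)&(Q[:,2]>.055); print(n,nm,s.sum(),np.median(Q[s,2]).round(4))
    near=(d>0)&(abs(P[...,0]-.46)<.14)&(abs(P[...,1]+.15)<.22)&(P[...,2]>.045)&(P[...,2]<.13)
    k,l,st,_=cv2.connectedComponentsWithStats(near.astype(np.uint8))
    for i in range(1,k):
        if st[i,4]>100: q=P[l==i]; print(st[i,4],q.min(0).round(3),q.max(0).round(3))
E
```

```text
t: 10.48
tcp_pos: [0.4573, 0.0966, 0.2969]
tool_rot: [-0.001, 1.0, 0.0, 0.0]
force: [0.6, -1.0, -0.1]
finger_gap: 0.0
gripper_force: 0.0
t: 10.9
tcp_pos: [0.4571, 0.2062, 0.2966]
tool_rot: [-0.003, 1.0, -0.0, -0.0]
force: [-0.1, -0.2, -0.2]
finger_gap: -0.001
gripper_force: 0.0
top front 225 0.0731
top back 244 0.0728
top left 169 0.0731
top right 167 0.073
top panel 420 0.0729
6441 [ 0.447 -0.245  0.059] [ 0.6   -0.042  0.101]
450 [0.526 0.014 0.045] [0.574 0.063 0.077]
511 [ 0.481 -0.36   0.045] [ 0.529 -0.313  0.118]
274 [ 0.349 -0.176  0.045] [ 0.387 -0.139  0.091]
scene front 207 0.0727
scene back 177 0.0728
scene left 113 0.0728
scene right 168 0.0728
scene panel 352 0.0728
387 [0.523 0.013 0.045] [0.573 0.064 0.076]
5884 [ 0.443 -0.247  0.045] [ 0.6   -0.041  0.101]
369 [ 0.348 -0.18   0.045] [ 0.384 -0.147  0.091]
861 [ 0.479 -0.364  0.045] [ 0.527 -0.314  0.118]
```

View pics/scene_end.png

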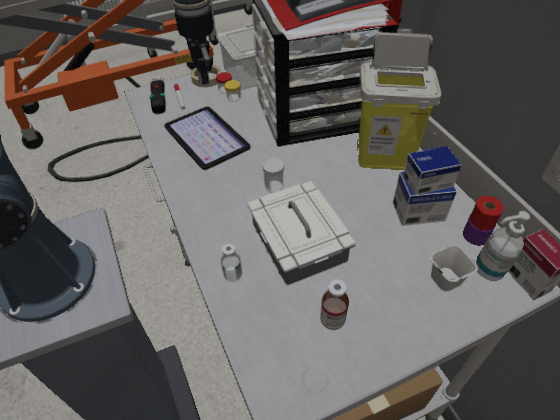

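The lid at (300,228) is flat all round, with all four sections level with the panel in both views. The pot (273,174) and the vials (231,262) and (335,305) have not moved, and the arm is clear of everything.

```bash
python3 -c "from station import manip; print(manip.sign_off())"
```

```text
the job is handed in; nothing more can be done
None
```

All four rim sections are clicked down flush (within about 0.3 mm of the panel in both camera views), the box, pot and vials are in their places, and the job is handed in; the hand-in returned no verdict.

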